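# Line up nozzle nuts against the stop with a straightedge

## Robot

A 6-joint arm with a two-finger parallel gripper is mounted at the origin on the work surface. World frame = base frame: x ahead of the robot, y to its left, z up, the work surface at z = 0. Lengths are in m, angles in rad, forces in N, time in s.
With the tool pointing down it reaches from about 0.375 to 0.9 m from the base axis. Payload 3.1 kg.
Tool frame: the origin (TCP) lies midway between the tips of the shut fingers; the grasp point (between the pads) lies 19 mm behind it; x points along the fingers, y is the direction in which the jaws open and shut, and the axes are right-handed (so a half turn about x gives the same grasp; the last joint's range is limited). The gripper opens to 87 mm and grips with 3 to 60 N. Pads are 19 mm wide; open, the fingers measure 117 mm over their backs; the gripper's body (75 mm by 190 mm) begins 51 mm behind the grasp point.
Start: joints at [-1.373, 0.527, 1.433, -0, 1.181, -0.178], TCP at [0.229, -0.581, 0.223] pointing down, gripper open.
Joint ranges: [-3.08, 3.08], [-0.75, 2.2], [0.22, 2.44], [-1.43, 4.57], [0, 2.65], [-2.85, 2.85]. Speed limits (rad/s): [2.79, 2.79, 3.14, 3.14, 3.14, 3.14].

## Interface

Orientations are given as a unit quaternion [x, y, z, w].
In Python, from rig import get_obs, imaging, robot gives the robot as it stands.
- The arm moves only by the shell command python3 -m inch 'ROWS' [FORCE]. ROWS is JSON, a list of rows, each a list of 3 entries, a list of its own where there are three numbers: the finger opening in mm, from 0 to 87, then the shift along the tool's x, y, z in mm, then the turn, a rotation vector about the tool's x, y, z in degrees. In form: [[grip, [dx, dy, dz], [wx, wy, wz]], ...]. A call has 1 to 12 rows; each row shifts and turns the pose as measured when the row begins, along the tool's axes as they then stand; what a row does not reach is not made up. A row lasts 1/8 s, in which the tool goes at most 62.5 mm and 10.7 degrees, less where a joint would pass 70% of its speed; a pose out of reach is approached as far as the arm can. A call with a gripper value outside its range is refused whole. The fingers move at their own pace and stop on an object; FORCE is the grip in N (left out, the last holds). Time passes only in rows, so rows that do not move let the fingers close. It gives the time, the measured TCP pose, the force and the opening at its end, in the units of the state.
- get_obs(): the state, without advancing time (a new reading comes with each control period).
- imaging.camera(name): name is "side" or "top"; returns the picture (480x640x3 uint8, red, green, blue); there is no depth.
- imaging.camera_params(name): a dict with "camera_matrix" (3x3 intrinsics, pixels), "xyz" and "rotation" of the camera in the world. Camera axes: x right, y down, z forward; pixel columns grow to the right and rows downward; lengths in m; the calibration is good to about 2 mm. A picture is of the moment at which its call begins. camera_params takes no time and is no camera call.
- robot.hand_in(): hands the job in, once; it reports no verdict.
Trained networks look in the newest picture that a camera, given by its name, has taken for a name from the list of things; names that differ only in an ending like _2 or _b are one class to them, and where a whole thing is asked for, a point or a joint stands for the part that bears it (a point fixed in the world has none). Each returns a list of dicts, best first, with "confidence" (0 to 1); they miss things now and then, are a little off and sometimes report something else, mostly with a low value. They report only what shows in the picture. A call takes as long as a camera call. They do not tell look-alikes from the thing itself.
- imaging.cut_out(camera, target): "pixels" (480x640 bool, what is visible of it) and "box" ([centre column, centre row, width, height] in pixels, round what is visible of it).
- imaging.tip_of(camera, target): "pixel" ([column, row] in pixels: a listed point, or the origin of a listed thing).
The state is a dict: "time": time; "q": joint angles; "joint_velocities": joint speeds; "joint_torque": joint torques, N m; "position": TCP position; "tool_rot": TCP orientation; "ft_force": force on the tool from outside, world axes, zero at the start; "moment": the same for the moment, N m; "grip_width": finger opening in m.
Only numpy, scipy, OpenCV 4.12 (cv2) and the standard library are available. Lean on these libraries where they do the work, as an engineer would, in place of code of your own. Each camera call takes 0.05 s, during which the arm holds its last target. There are 200 camera calls.

## Task

Pick up the straightedge by its handle, and with its flat face push all five nozzle nuts together along the grey staging plate into one straight row against the blue stop, pressing the row home with about 10 N for half a second. The stop is held only by friction and has been set by a colleague: press gently enough that it does not shift, and do not touch the nuts with the gripper. Then set the straightedge back upright on the red mat, let go, and leave everything else on the bench where it is.

Things in the scene. Friction and masses are not known exactly. Their poses are not given: they have to be found in the camera images.
- plate: Fixed grey staging plate, 250 (x) by 206 (y) mm, 10 mm thick, lying on the bench. Origin: centre of its underside; the top is 10 mm above it. Its x axis is the push direction, towards the stop. Along both long edges runs an aluminium side rail 7 mm wide whose top is 5 mm above the plate's top; 192 mm is free between the rails.
- stop: Blue stop bar across the plate at its +x end, 14 mm thick, 186 mm long, rising to 19 mm above the plate's top. Origin: on the plate's top, midway along the bar, in the plane of the flat face that looks at the nuts (the bar's -x face). Axes parallel to the plate's. It can slide along x but is held by friction, set differently each time; it slips when the row is pushed with about 13 N and does not spring back.
- straightedge: Aluminium tool, 230 g, upright on the mat. Foot 50 (x) by 110 (y) mm, 6 thick, with a black handle at its middle (16 thick along x, 40 wide along y, from 6 to 60 mm above the underside). In front (+x, roughly the robot's +x) is an adjustable blade 170 mm long (y), 22 high: its flat front is the pushing face. It is clamped firmly somewhere 36 to 64 mm ahead of the origin (not reported). Origin: underside, below the handle.
- handle_grip (a point): A point on the axis of the straightedge's handle, 42 mm above the underside of its foot: pinch it here, across its 16 mm thickness (along x). A push tips the face down a little: keep the foot 2 to 4 mm above the plate while pushing, or it digs in and the plate takes up the force.
- mat: Fixed red mat, 210 (x) by 230 (y) mm, 3 mm thick. Origin: centre of its underside. The straightedge belongs on it.
- nut1: Steel nozzle cap nut, oiled and slippery, standing upright on the plate, 60 g: a round collar of 24 mm diameter, 15 mm high, with a brass-coloured cone above it to 24 mm. Origin: centre of its underside. The five nuts are alike and stand loosely scattered, side by side across the plate with a few mm free between neighbours in y, so they can be swept forward without meeting.
- nut2: As nut1.
- nut3: As nut1.
- nut4: As nut1.
- nut5: As nut1.
- injector: Bystander: fuel injector standing upright on a round dark foot of 54 mm diameter, about 115 mm tall, beyond the plate and mat. Origin: centre of its underside. Leave alone.
- jar: Bystander: amber jar with a black cap, 54 mm diameter, 70 mm tall, out at the robot's left. Origin: centre of its underside. Leave alone.
- screwdriver: Bystander: screwdriver with a red handle lying on the bench, out at the robot's right. Leave alone.
Things that resemble listed ones, but are neither listed nor needed, are in the scene too. There is more than one size of the straightedge; the one meant has the size given above.

How it is judged:
By the outcome, as a careful person would: the job done as asked, in the order asked, and still so for the second after the job is handed in, with the robot touching nothing.
It also fails if it takes over 69 s, if anything falls off the work surface, if the arm or the gripper's body presses on something with over 40 N, if the wrist force passes 120 N, or if a joint passes its speed limit or range.

## Working session

There is one attempt and no reset: what is moved stays moved. The work goes in short steps, Python scripts to look and compute and a shell command to move; the robot and the scene stay as the last step left them, time stands still between calls to the robot, and variables do not carry over. Pictures are saved under pics/ and viewed, about 8 in all and at most 12, crops included, and the job is handed in when it is done.

```bash
mkdir -p pics; ls
cat > h.py <<'E'
import numpy as np,cv2
from rig import get_obs,imaging,robot
from scipy.spatial.transform import Rotation as R
def P(c):
    p=imaging.camera_params(c);Rm=np.array(p["rotation"],float)
    if Rm.shape!=(3,3): Rm=R.from_quat(Rm).as_matrix()
    return np.array(p["camera_matrix"]),np.array(p["xyz"]),Rm
def world(c,px,z):
    K,t,Rm=P(c);d=Rm@np.linalg.inv(K)@np.array([px[0],px[1],1.]);return t+d*(z-t[2])/d[2]
def proj(c,X):
    K,t,Rm=P(c);v=K@(Rm.T@(np.array(X)-t));return v[:2]/v[2]
E
python3 - <<'E'
from h import *
np.set_printoptions(precision=4,suppress=True)
for c in("top","side"):
    im=imaging.camera(c);cv2.imwrite(f"pics/{c}0.png",im[:,:,::-1])
    print(c,imaging.camera_params(c))
zs=dict(plate=0,stop=.01,straightedge=.003,handle_grip=.045,mat=0,nut1=.01,injector=0,jar=0,screwdriver=0)
for n,z in zs.items():
  for c in("top","side"):
    for r in imaging.tip_of(c,n)[:7]: print(n,c,round(r["confidence"],2),np.round(r["pixel"],1),world(c,r["pixel"],z))
E
```

```text
pics
top {'camera_matrix': array([[506.9779,   0.    , 322.3848],
       [  0.    , 506.9779, 243.9515],
       [  0.    ,   0.    ,   1.    ]]), 'xyz': array([0.3629, 0.0101, 1.0929]), 'rotation': array([ 0.7053, -0.703 ,  0.0716, -0.0561])}
side {'camera_matrix': array([[468.4425,   0.    , 313.3609],
       [  0.    , 468.4425, 233.1726],
       [  0.    ,   0.    ,   1.    ]]), 'xyz': array([ 0.4811, -0.7458,  0.6506]), 'rotation': array([ 0.8956, -0.0386,  0.0249, -0.4424])}
plate top 0.84 [396.3 254.2] [ 0.541  -0.1758  0.    ]
plate side 0.58 [317.9 321.1] [ 0.5496 -0.1643  0.    ]
stop top 0.62 [399.2 214.1] [ 0.6289 -0.1828  0.01  ]
stop side 0.67 [364.9 323.7] [ 0.6322 -0.1863  0.01  ]
straightedge top 0.88 [160.  339.1] [0.3576 0.3269 0.003 ]
straightedge top 0.7 [250.7 269.6] [0.5053 0.141  0.003 ]
straightedge top 0.61 [232.  358.8] [0.3173 0.175  0.003 ]
straightedge top 0.54 [394.1 255.4] [ 0.5378 -0.1704  0.003 ]
straightedge side 0.97 [288.3 222.1] [0.5104 0.1444 0.003 ]
straightedge side 0.97 [206.1 220.9] [0.3184 0.164  0.003 ]
straightedge side 0.75 [225.2 185.2] 
[... 769 characters left out ...]
 [412.7 244.6] [ 0.5608 -0.2106  0.01  ]
nut1 top 0.42 [368. 247.] [ 0.5549 -0.1128  0.01  ]
nut1 side 0.79 [329.3 345.3] [ 0.5626 -0.2295  0.01  ]
nut1 side 0.76 [313.8 318.6] [ 0.5417 -0.1666  0.01  ]
nut1 side 0.67 [334.7 309.3] [ 0.5825 -0.1469  0.01  ]
nut1 side 0.64 [315.  291.1] [ 0.5505 -0.0963  0.01  ]
nut1 side 0.49 [324.3 332.5] [ 0.5571 -0.2006  0.01  ]
injector top 0.66 [326.5 145.6] [ 0.7903 -0.0229  0.    ]
jar top 0.62 [131.5 280.5] [0.4811 0.3958 0.    ]
jar side 0.64 [286.9 220.6] [0.5075 0.1548 0.    ]
jar side 0.59 [271.9 172.1] [0.477  0.3856 0.    ]
screwdriver top 0.78 [496.3 269.7] [ 0.5077 -0.3946  0.    ]
screwdriver side 0.77 [303.6 437.7] [ 0.5066 -0.3858  0.    ]
```

View pics/top0.png

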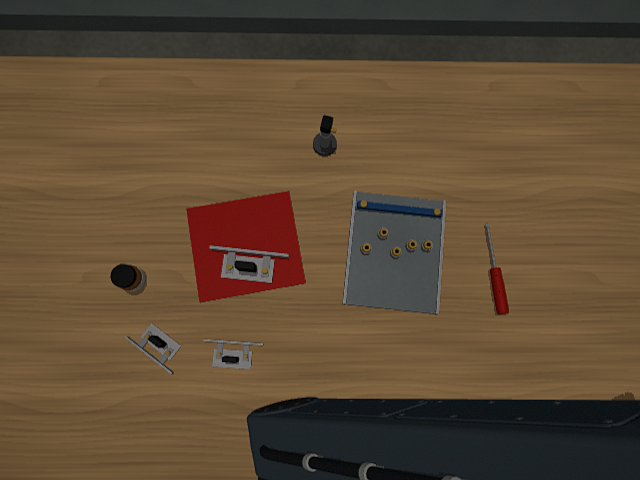

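View pics/side0.png

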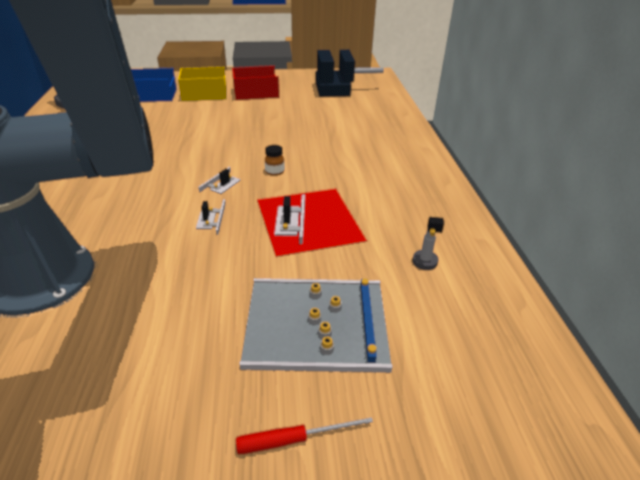

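The tool on the mat, at pixel (246,267) in the top view, has the right size: its blade spans (209,247)–(289,256), about 170 mm. The two smaller ones off the mat are decoys. The nuts are at about (365,248), (384,233), (396,252), (412,245) and (428,245). The stop runs from (358,204) to (442,212).

Run:
```python
from h import *
np.set_printoptions(precision=4,suppress=True)
im=cv2.imread("pics/top0.png")
a=cv2.resize(im[185:320,180:310],None,fx=4,fy=4,interpolation=cv2.INTER_CUBIC)
b=cv2.resize(im[185:320,338:458],None,fx=3.33,fy=4,interpolation=cv2.INTER_CUBIC)
cv2.imwrite("pics/z.png",cv2.hconcat([a,b])[:, :800] if a.shape[1]+b.shape[1]<=800 else cv2.resize(cv2.hconcat([a,b]),(800,470)))
hsv=cv2.cvtColor(im,cv2.COLOR_BGR2HSV)
imaging.camera("top");imaging.camera("side")
for n,z in(("plate",.01),("mat",.003),("stop",.029),("straightedge",.02)):
  for c in("top","side"):
    for r in imaging.cut_out(c,n)[:3 if n=="straightedge" else 1]:
        m=r["pixels"].astype(np.uint8);cn=max(cv2.findContours(m,0,2)[0],key=cv2.contourArea)
        hull=cv2.convexHull(cn)
        W=np.array([world(c,p[0],z)[:2] for p in hull]).astype(np.float32)*1000
        (x,y),s,ang=cv2.minAreaRect(W);print(n,c,round(r["confidence"],2),"ctr",(x,y),"size",s,"ang",ang,"px",m.sum())
# mat by colour
m=((hsv[...,0]<6)|(hsv[...,0]>174))&(hsv[...,1]>200)&(hsv[...,2]>80)
m[:, :180]=0;m[:,320:]=0;ys,xs=np.nonzero(m)
W=np.array([world("top",p,.003)[:2] for p in zip(xs,ys)]).astype(np.float32)*1000;print("mat col",cv2.minAreaRect(W))
# blue
m=(abs(hsv[...,0].astype(int)-110)<14)&(hsv[...,1]>150);m[:190]=0;m[230:]=0;m[:,:340]=0;m[:,460:]=0
ys,xs=np.nonzero(m);W=np.array([world("top",p,.029)[:2] for p in zip(xs,ys)]).astype(np.float32)*1000;print("blue",len(xs),cv2.minAreaRect(W))
# blade: bright pixels in mat area: per column topmost bright
g=im.min(2);pts=[]
for col in range(206,294):
    c=g[235:262,col].astype(float);k=int(c.argmax())
    if c[k]>90:
        lo=max(k-2,0);w=c[lo:k+3];pts.append((col,235+(w*np.arange(lo,lo+len(w))).sum()/w.sum()))
pts=np.array(pts);W=np.array([world("top",p,.025)[:2] for p in pts])*1000
W=W[abs(W[:,0]-np.median(W[:,0]))<25]
l=cv2.fitLine(W.astype(np.float32),cv2.DIST_HUBER,0,.01,.01).ravel();print("blade",l,np.degrees(np.arctan2(l[1],l[0])),W[0],W[-1])
```

```text
plate top 0.55 ctr (547.64990234375, -171.4583282470703) size (207.7861328125, 252.02806091308594) ang 83.93816375732422 px 10231
plate side 0.7 ctr (545.3724975585938, -170.73794555664062) size (219.22581481933594, 249.61244201660156) ang 83.92082214355469 px 11780
mat top 0.96 ctr (560.3389892578125, 154.55116271972656) size (213.22637939453125, 233.59388732910156) ang 10.27148151397705 px 8574
mat side 0.63 ctr (558.741943359375, 152.55470275878906) size (209.7445068359375, 231.61117553710938) ang 10.530881881713867 px 4105
stop top 0.77 ctr (637.403076171875, -180.4500732421875) size (185.81068420410156, 19.899566650390625) ang 84.3681411743164 px 684
stop side 0.93 ctr (634.9303588867188, -186.89971923828125) size (195.34124755859375, 19.380388259887695) ang 83.76207733154297 px 800
straightedge top 0.86 ctr (348.0331726074219, 329.28729248046875) size (123.70755767822266, 57.49928665161133) ang 54.08489990234375 px 986
straightedge top 0.74 ctr (328.38519287109375, 172.3119354248047) size (118.37757873535156, 54.01422882080078) ang 85.73381805419922 px 905
straightedge side 0.82 ctr (348.69140625, 312.4803466796875) size (130.3673095703125, 74.21875) ang 54.33884811401367 px 551
straightedge side 0.77 ctr (513.569091796875, 137.5589599609375) size (185.07290649414062, 63.2559928894043) ang 83.88996124267578 px 878
straightedge side 0.76 ctr (330.4240417480469, 157.89755249023438) size (127.92406463623047, 55.7121696472168) ang 85.67501068115234 px 513Traceback (most recent call last):
  File "<stdin>", line 19, in <module>
  File "h.py", line 9, in world
    K,t,Rm=P(c);d=Rm@np.linalg.inv(K)@np.array([px[0],px[1],1.]);return t+d*(z-t[2])/d[2]
           ~^^^
  File "h.py", line 5, in P
    p=imaging.camera_params(c);Rm=np.array(p["rotation"],float)
ValueError: time passes only in moves, steps and waits
```

View pics/z.png

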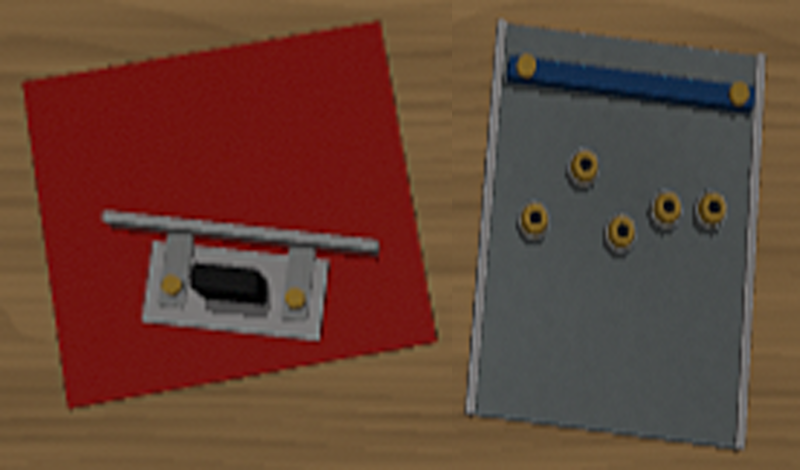

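The enlarged crop shows the straightedge lying whole on the mat, with clear mat ahead of its blade. The nuts are free of one another and of the stop. I still need the precise blade and tool yaw.

```bash
sed -i 's/^def P(c):/from functools import lru_cache\n@lru_cache\ndef P(c):/' h.py
python3 - <<'E'
from h import *
np.set_printoptions(precision=4,suppress=True)
im=cv2.imread("pics/top0.png");hsv=cv2.cvtColor(im,cv2.COLOR_BGR2HSV)
WW=lambda pts,z:np.array([world("top",p,z)[:2] for p in pts]).astype(np.float32)*1000
m=(abs(hsv[...,0].astype(int)-110)<14)&(hsv[...,1]>150);m[:190]=0;m[230:]=0;m[:,:340]=0;m[:,460:]=0
ys,xs=np.nonzero(m);print("blue",len(xs),cv2.minAreaRect(WW(zip(xs,ys),.029)))
low=[(c,ys[xs==c].max()+.5) for c in range(364,436) if (xs==c).any()]
W=WW(low,.02);l=cv2.fitLine(W,cv2.DIST_HUBER,0,.01,.01).ravel();print("stop face low edge",l)
# non-red pixels on mat
n=im[...,1]>60; n[:,:200]=0;n[:,296:]=0;n[:225]=0;n[285:]=0
lab,k=cv2.connectedComponents(n.astype(np.uint8)); 
_,L,S,_=cv2.connectedComponentsWithStats(n.astype(np.uint8));i=1+S[1:,4].argmax();n=L==i
ys,xs=np.nonzero(n);print(S[i])
for z in(.006,.025):
    W=WW([(c,ys[xs==c].min()-.5) for c in range(212,287) if (xs==c).any()],z)
    l=cv2.fitLine(W,cv2.DIST_HUBER,0,.01,.01).ravel();print("blade top edge z",z,l,np.degrees(np.arctan2(-l[0],l[1])),W[0],W[-1])
b=n&(np.arange(480)[:,None]>258);ys,xs=np.nonzero(b)
W=WW([(c,ys[xs==c].max()+.5) for c in range(225,270) if (xs==c).any()],.009)
l=cv2.fitLine(W,cv2.DIST_HUBER,0,.01,.01).ravel();print("foot back edge",l,np.degrees(np.arctan2(-l[0],l[1])),W[0],W[-1])
o=get_obs();print(o["position"],R.from_quat(o["tool_rot"]).as_matrix(),o["grip_width"],o["time"],o["ft_force"])
E
```

```text
blue 518 ((635.773193359375, -179.26455688476562), (183.80906677246094, 16.072616577148438), 84.04264068603516)
stop face low edge [   0.1051    0.9945  630.1051 -181.4862]
[ 209  245   80   38 1331]
blade top edge z 0.006 [  0.1025   0.9947 549.895  144.1953] -5.885203 [559.4225 225.8051] [542.618   65.2672]
blade top edge z 0.025 [  0.1026   0.9947 546.6335 141.9056] -5.888037 [555.9881 222.0346] [539.4774  64.3029]
foot back edge [  0.1073   0.9942 483.7676 161.9187] -6.159073 [487.2973 194.6472] [476.9075 100.5148]
[ 0.2294 -0.5814  0.2225] [[ 0.      0.367  -0.9302]
 [ 0.     -0.9302 -0.367 ]
 [-1.     -0.     -0.    ]] 0.08698036373899994 1.5 [ 0.3928  1.0086 -0.2546]
```

```bash
cat >> h.py <<'E'
def delta(x,y,z,yaw=-6.0):
    "shift mm and rotvec deg in tool axes to a downward tool with its y axis at yaw"
    o=get_obs();A=R.from_quat(o["tool_rot"]);c,s=np.cos(np.radians(yaw)),np.sin(np.radians(yaw))
    T=R.from_matrix(np.array([[0,c,s],[0,s,-c],[-1,0,0]]))
    print("shift",np.round(A.inv().apply(np.array([x,y,z])-o["position"])*1000,1),"turn",np.round(np.degrees((A.inv()*T).as_rotvec()),2),
      "pos",np.round(o["position"],4),"F",np.round(o["ft_force"],2),"w",round(o["grip_width"]*1000,1),"t",round(o["time"],2))
E
python3 -m inch '[[30,[0,0,0],[-10.4,0,0]],[30,[0,0,0],[-10.4,0,0]],[30,[0,0,0],[-10.4,0,0]],[30,[0,0,0],[-10.4,0,0]],[30,[0,0,0],[-10.4,0,0]],[30,[0,0,0],[-10.4,0,0]]]' 25
python3 -c "
from h import *
delta(.5075,.146,.12)"
```

```text
time: 2.25
position: [0.2294, -0.5813, 0.2225]
tool_rot: [0.517, 0.482, -0.517, 0.482]
ft_force: [-0.2, 0.3, 0.9]
grip_width: 0.0355
shift [ 102.6  225.9 -745.2] turn [ 1.94 -0.   -0.  ] pos [ 0.2294 -0.5813  0.2225] F [-0.18  0.28  0.9 ] w 35.5 t 2.25
```

```bash
python3 -m inch '[[30,[0,18,-59],[1.9,0,0]],[30,[0,18,-59],[0,0,0]],[30,[0,18,-59],[0,0,0]],[30,[0,18,-59],[0,0,0]],[30,[0,18,-59],[0,0,0]],[30,[0,18,-59],[0,0,0]],[30,[0,18,-59],[0,0,0]],[30,[0,18,-59],[0,0,0]],[30,[0,18,-59],[0,0,0]],[30,[0,18,-59],[0,0,0]],[30,[0,18,-59],[0,0,0]],[30,[0,0,0],[0,0,0]]]'
python3 -c "
from h import *
delta(.5075,.146,.12)"
```

```text
time: 3.75
position: [0.5012, 0.051, 0.2225]
tool_rot: [0.527, 0.466, -0.525, 0.478]
ft_force: [-0.1, -0.0, -0.2]
grip_width: 0.0306
shift [101.6  -5.5 -96. ] turn [-0.19  0.49 -0.83] pos [0.5012 0.051  0.2225] F [-0.12 -0.02 -0.22] w 30.6 t 3.75
```

```bash
python3 -m inch '[[30,[40,-3,-48],[0,0.5,-0.8]],[30,[40,-3,-48],[0,0,0]],[30,[20,0,0],[0,0,0]],[30,[0,0,0],[0,0,0]]]'
python3 - <<'E'
from h import *
delta(.5075,.146,.12)
for c in("top","side"):
    im=imaging.camera(c);cv2.imwrite(f"pics/{c}1.png",im[:,:,::-1])
    for r in imaging.tip_of(c,"handle_grip")[:4]: print(c,round(r["confidence"],2),np.round(r["pixel"],1),world(c,r["pixel"],.045))
delta(.5075,.146,.026)
E
```

```text
time: 4.25
position: [0.5085, 0.1438, 0.1226]
tool_rot: [0.527, 0.47, -0.526, 0.474]
ft_force: [0.3, -0.4, -0.4]
grip_width: 0.0297
shift [ 2.6 -1.3 -2. ] turn [-0.25  0.09 -0.3 ] pos [0.5085 0.1438 0.1226] F [ 0.3  -0.37 -0.43] w 29.7 t 4.25
top 0.81 [244.7 267.3] [0.5045994  0.14851974 0.045     ]
top 0.77 [233.3 360.1] [0.31651454 0.16596182 0.045     ]
top 0.72 [251.6 268.3] [0.50256586 0.13417304 0.045     ]
top 0.65 [397.3 212.4] [ 0.62401554 -0.17259335  0.045     ]
side 0.84 [202.3 205.8] [0.31496458 0.16530636 0.045     ]
side 0.82 [288.6 204.5] [0.51254143 0.15566803 0.045     ]
side 0.61 [224.2 179.9] [0.35811394 0.2773863  0.045     ]
shift [99.  -4.6 -2. ] turn [-0.34  0.02 -0.65] pos [0.5107 0.1436 0.1251] F [ 0.01 -0.61 -0.05] w 30.0 t 4.45
```

```bash
python3 -m inch '[[30,[25,-3,-2],[0,0,-0.4]],[30,[20,-1,0],[0,0,0]],[30,[5,0,0],[0,0,0]],[30,[0,0,0],[0,0,0]]]'
python3 - <<'E'
from h import *
delta(.5075,.146,.026)
im=imaging.camera("side")[170:270,230:350];cv2.imwrite("pics/s2.png",cv2.resize(im[:,:,::-1],None,fx=5,fy=5))
delta(.5075,.146,.026)
E
```

```text
time: 4.95
position: [0.5121, 0.1436, 0.0793]
tool_rot: [0.532, 0.467, -0.524, 0.474]
ft_force: [1.0, 0.2, 0.1]
grip_width: 0.0301
shift [53.2 -5.7 -1.8] turn [-0.6  -0.09 -0.9 ] pos [0.5121 0.1436 0.0793] F [1.   0.22 0.05] w 30.1 t 4.95
shift [53.4 -5.9 -1.7] turn [-0.59 -0.09 -0.93] pos [0.5123 0.1436 0.0795] F [ 0.17  0.92 -0.18] w 30.2 t 5.0
```

View pics/s2.png

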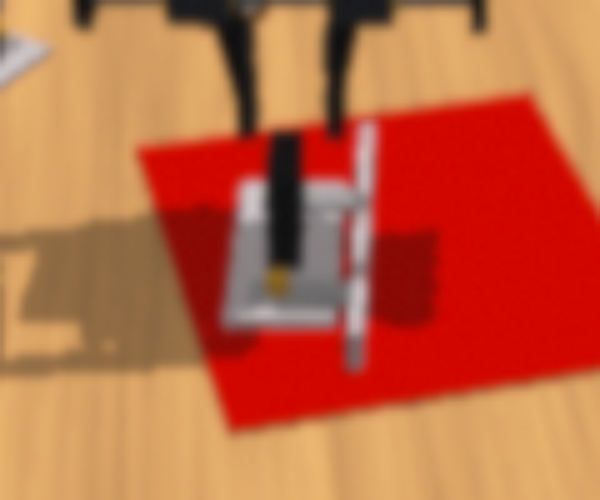

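The side view shows the fingertips at crop columns 248 and 335, straddling the handle at about 287 and nearly centred. I estimate the handle at x≈0.510. Measured drift per row is about 1.3 mm along tool y and 1 mm upwards.

```bash
python3 -m inch '[[30,[19,-2.5,-1],[-0.5,0,-0.8]],[30,[19,-1.3,-1],[-0.1,0,-0.2]],[30,[13,-1.3,0],[-0.1,0,-0.2]]]'
python3 -c "
from h import *
delta(.510,.146,.026)"
```

```text
time: 5.38
position: [0.5099, 0.1464, 0.0282]
tool_rot: [0.525, 0.475, -0.524, 0.473]
ft_force: [-0.3, -0.3, -0.2]
grip_width: 0.0298
shift [2.2 0.1 0.4] turn [ 0.16 -0.15  0.01] pos [0.5099 0.1464 0.0282] F [-0.34 -0.26 -0.25] w 29.8 t 5.38
```

```bash
python3 -m inch '[[30,[3,-0.5,0],[0,0,-0.1]],[14,[0.5,-0.5,0],[0,0,-0.1]],[8,[0.5,-0.3,0],[0,0,-0.1]],[8,[0.5,0,0],[0,0,0]],[8,[0.5,0,0],[0,0,0]]]' 50
python3 -c "
from h import *
delta(.510,.146,.026)"
```

```text
time: 6.0
position: [0.5082, 0.1466, 0.0228]
tool_rot: [-0.524, -0.476, 0.526, -0.472]
ft_force: [-1.3, -0.3, 2.3]
grip_width: 0.0158
shift [-3.2  1.8  0.4] turn [ 0.19 -0.14  0.39] pos [0.5082 0.1466 0.0228] F [-1.33 -0.29  2.29] w 15.8 t 6.0
```

```bash
python3 -m inch '[[8,[-12,0,0],[0,0,0.3]],[8,[-25,0,0],[0,0,0]],[8,[-25,0,0],[0,0,0]],[8,[-10,0,0],[0,0,0]],[8,[0,0,0],[0,0,0]]]'
python3 - <<'E'
from h import *
delta(.4635,-.162,.09)
im=imaging.camera("side")[130:270,200:360];cv2.imwrite("pics/s3.png",cv2.resize(im[:,:,::-1],None,fx=4,fy=4))
delta(.4635,-.162,.09)
E
```

```text
time: 6.62
position: [0.5073, 0.1464, 0.0978]
tool_rot: [0.525, 0.475, -0.525, 0.473]
ft_force: [-0.1, 0.2, -2.1]
grip_width: 0.0155
shift [  7.1 -12.3 311.2] turn [ 0.19 -0.13  0.14] pos [0.5073 0.1464 0.0978] F [-0.09  0.23 -2.09] w 15.5 t 6.62
shift [  6.7 -12.  311.2] turn [ 0.19 -0.12  0.19] pos [0.507  0.1464 0.0973] F [-0.3  -0.08 -2.67] w 15.5 t 6.67
```

View pics/s3.png

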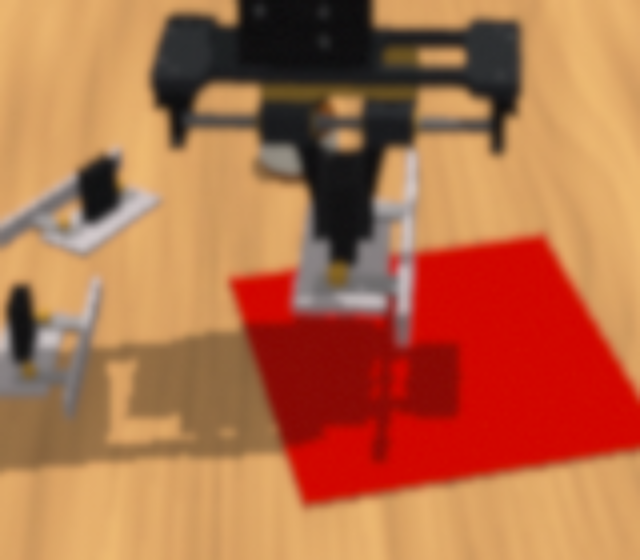

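The straightedge is lifted level off the mat, with its handle held between the pads. The wrist reads −2.3 N, which matches its weight.

```bash
python3 -m inch '[[8,[0,-1,20],[0.2,0,0.1]],[8,[0,-1.5,38],[0,0,0]],[8,[0,-1.5,38],[0,0,0]],[8,[0,-1.5,38],[0,0,0]],[8,[0,-1.5,38],[0,0,0]],[8,[0,-1.5,38],[0,0,0]],[8,[0,-1.5,38],[0,0,0]],[8,[0,-1.5,38],[0,0,0]],[8,[0,-1.5,20],[0,0,0]],[8,[0,0,0],[0,0,0]]]'
python3 -c "
from h import *
delta(.4635,-.162,.05)"
```

```text
time: 7.92
position: [0.457, -0.1645, 0.0873]
tool_rot: [-0.523, -0.479, 0.527, -0.468]
ft_force: [-0.6, 0.8, -1.9]
grip_width: 0.016
shift [37.2  6.8 -3. ] turn [ 0.06 -0.32  0.89] pos [ 0.457  -0.1645  0.0873] F [-0.56  0.84 -1.9 ] w 16.0 t 7.92
```

```bash
python3 -m inch '[[8,[15,5,-3],[0,-0.3,0.9]],[8,[20,1.5,0],[0,0,0.2]],[8,[10,0.5,0],[0,0,0.1]],[8,[0,0,0],[0,0,0]]]'
python3 - <<'E'
from h import *
delta(.4635,-.162,.033)
for c in("top","side"):
    im=imaging.camera(c);cv2.imwrite(f"pics/{c}4.png",im[:,:,::-1])
a=cv2.imread("pics/top4.png")[185:325,335:460];b=cv2.imread("pics/side4.png")[260:380,230:400]
a=cv2.resize(a,None,fx=3,fy=3);b=cv2.resize(b,(int(170*420/120)*1-200+0,420)) if 0 else cv2.resize(b,None,fx=2.5,fy=3.5)
cv2.imwrite("pics/z4.png",cv2.hconcat([a,b]))
delta(.4635,-.162,.033)
E
```

```text
time: 8.43
position: [0.4631, -0.1585, 0.0394]
tool_rot: [0.526, 0.474, -0.524, 0.473]
ft_force: [-0.8, -1.2, -2.3]
grip_width: 0.0157
shift [6.4 0.7 3.5] turn [ 0.13 -0.18 -0.1 ] pos [ 0.4631 -0.1585  0.0394] F [-0.82 -1.17 -2.31] w 15.7 t 8.43
shift [7.2 0.2 3. ] turn [ 0.11 -0.13 -0.2 ] pos [ 0.4636 -0.159   0.0402] F [-0.01  0.04 -1.77] w 15.9 t 8.53
```

View pics/z4.png

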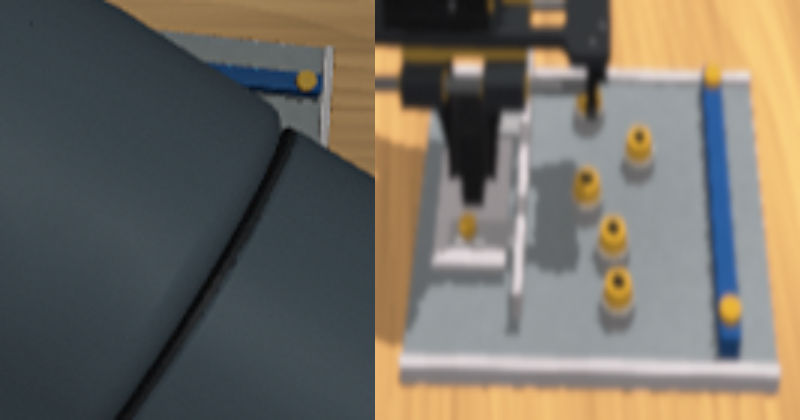

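The blade sits square between the rails, behind all five nuts. The top view is blocked by the arm, so I'll use the side camera from here.

```bash
python3 -m inch '[[8,[4,0,3],[0.1,0,-0.1]],[8,[3,0,0],[0,0,0]],[8,[0,4,0],[0,0,0]],[8,[0,5,0],[0,0,0]],[8,[0,5,0],[0,0,0]],[8,[0,5,0],[0,0,0]]]'
python3 -c "
from h import *
delta(.567,-.173,.033)"
```

```text
time: 9.28
position: [0.4845, -0.165, 0.0344]
tool_rot: [0.527, 0.472, -0.524, 0.474]
ft_force: [-0.0, 0.2, -1.7]
grip_width: 0.0159
shift [ 1.8 82.8 -0.7] turn [-0.01 -0.04 -0.28] pos [ 0.4845 -0.165   0.0344] F [-0.01  0.25 -1.7 ] w 15.9 t 9.28
```

```bash
python3 -m inch '[[8,[1,5,0],[0,0,-0.3]],[8,[0.5,5,0],[0,0,0]],[8,[0,5,0],[0,0,0]],[8,[0,5,0],[0,0,0]],[8,[0,5,0],[0,0,0]],[8,[0,5,0],[0,0,0]],[8,[0,5,0],[0,0,0]]]'
python3 -c "
from h import *
delta(.567,-.173,.033)"
```

```text
time: 10.15
position: [0.5205, -0.1681, 0.0324]
tool_rot: [-0.525, -0.475, 0.526, -0.472]
ft_force: [-0.9, 0.7, -1.4]
grip_width: 0.0157
shift [-0.8 46.7 -0. ] turn [ 0.02 -0.11  0.22] pos [ 0.5205 -0.1681  0.0324] F [-0.86  0.69 -1.43] w 15.7 t 10.15
```

```bash
python3 -m inch '[[8,[-0.5,4.5,0],[0,0,0.2]],[8,[0,4.5,0],[0,0,0]],[8,[0,4.5,0],[0,0,0]],[8,[0,4,0],[0,0,0]],[8,[0,4,0],[0,0,0]],[8,[0,4,0],[0,0,0]],[8,[0,3,0],[0,0,0]]]'
python3 - <<'E'
from h import *
delta(.567,-.173,.033)
im=imaging.camera("side")[260:380,270:410];cv2.imwrite("pics/s5.png",cv2.resize(im[:,:,::-1],None,fx=4.5,fy=4.5))
delta(.567,-.173,.033)
E
```

```text
time: 11.02
position: [0.55, -0.1709, 0.0327]
tool_rot: [0.526, 0.474, -0.525, 0.472]
ft_force: [-1.8, -0.2, -1.5]
grip_width: 0.0157
shift [-0.4 17.1  0.3] turn [ 0.03 -0.14  0.12] pos [ 0.55   -0.1709  0.0327] F [-1.75 -0.25 -1.48] w 15.7 t 11.03
shift [-0.3 16.6  0.2] turn [ 0.02 -0.13  0.06] pos [ 0.5506 -0.1711  0.0327] F [ 0.66  0.22 -3.01] w 15.6 t 11.07
```

View pics/s5.png

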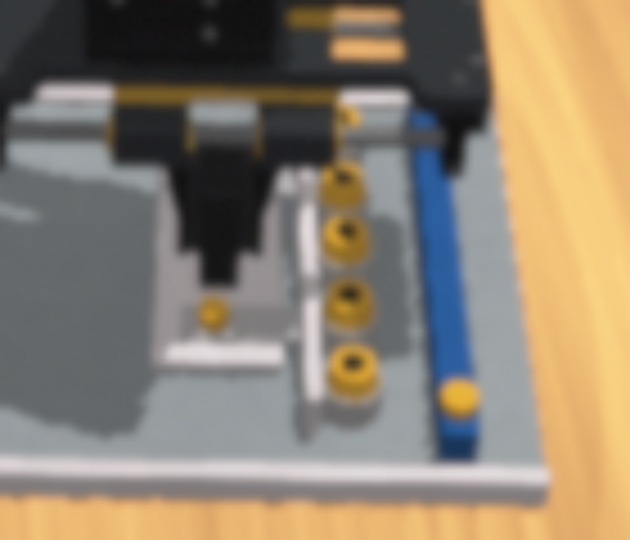

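All five nuts are lined up on the blade face (the fifth is partly hidden at (345,118)), about 17–22 mm short of the stop.

```bash
python3 -m inch '[[8,[0,3,0],[0,0,0]],[8,[0,3,0],[0,0,0]],[8,[0,3,0],[0,0,0]],[8,[0,1.5,0],[0,0,0]]]'
python3 -m inch '[[8,[0,1.2,0],[0,0,0]],[8,[0,1.2,0],[0,0,0]]]'
python3 -c "
from h import *
delta(.567,-.173,.033)"
```

```text
time: 11.58
position: [0.5613, -0.1721, 0.0326]
tool_rot: [0.526, 0.474, -0.525, 0.472]
ft_force: [-1.7, -0.0, -1.3]
grip_width: 0.0157
time: 11.82
position: [0.5637, -0.1724, 0.0326]
tool_rot: [0.526, 0.474, -0.525, 0.472]
ft_force: [-1.0, -0.2, -1.5]
grip_width: 0.016
shift [-0.4  3.3  0.3] turn [ 0.03 -0.15  0.13] pos [ 0.5637 -0.1724  0.0326] F [-1.03 -0.17 -1.47] w 16.0 t 11.82
```

```bash
python3 -m inch '[[8,[0,0.9,0],[0,0,0]],[8,[0,0.9,0],[0,0,0]],[8,[0,0.7,0],[0,0,0]]]'
```

```text
time: 12.2
position: [0.5662, -0.1726, 0.0326]
tool_rot: [0.526, 0.475, -0.525, 0.472]
ft_force: [-1.1, -0.5, -0.6]
grip_width: 0.0155
```

```bash
python3 -m inch '[[8,[0,0.7,0],[0,0,0]]]'
```

```text
time: 12.32
position: [0.567, -0.1727, 0.0326]
tool_rot: [0.525, 0.475, -0.525, 0.472]
ft_force: [-1.1, -0.6, -1.6]
grip_width: 0.0157
```

```bash
python3 -m inch '[[8,[0,0.7,0],[0,0,0]],[8,[0,0.7,0],[0,0,0]]]'
python3 - <<'E'
from h import *
im=imaging.camera("side")[260:380,270:410];cv2.imwrite("pics/s6.png",cv2.resize(im[:,:,::-1],None,fx=4.5,fy=4.5))
delta(.567,-.173,.033)
E
```

```text
time: 12.58
position: [0.5684, -0.1728, 0.0326]
tool_rot: [0.525, 0.475, -0.525, 0.472]
ft_force: [-1.5, 0.1, -2.0]
grip_width: 0.0157
shift [-0.4 -1.5  0.3] turn [ 0.03 -0.15  0.14] pos [ 0.5685 -0.1728  0.0326] F [-0.55  0.51 -1.81] w 15.6 t 12.62
```

View pics/s6.png

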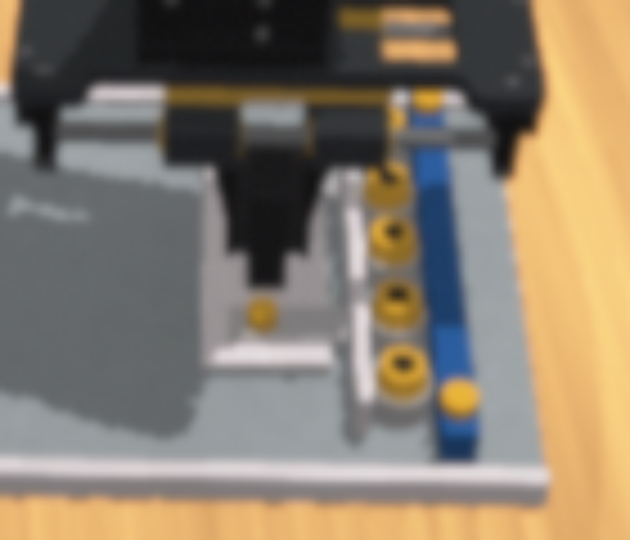

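The row has come up to the stop: collar edges at about 428 against a stop face at about 437, so roughly 3 mm remains.

```bash
python3 -m inch '[[8,[0,0.6,0],[0,0,0]],[8,[0,0.6,0],[0,0,0]]]'
```

```text
time: 12.88
position: [0.5692, -0.1728, 0.0325]
tool_rot: [-0.525, -0.475, 0.525, -0.472]
ft_force: [-2.6, -0.3, -0.7]
grip_width: 0.0159
```

```bash
python3 -m inch '[[8,[0,0.6,0],[0,0,0]]]'
```

```text
time: 13.0
position: [0.5692, -0.1728, 0.0323]
tool_rot: [-0.525, -0.475, 0.526, -0.471]
ft_force: [-2.7, -0.2, -1.3]
grip_width: 0.0157
```

```bash
python3 -m inch '[[8,[0,0.5,0],[0,0,0]]]'
```

```text
time: 13.12
position: [0.5692, -0.1727, 0.0323]
tool_rot: [-0.525, -0.476, 0.526, -0.471]
ft_force: [-3.1, -0.3, -0.4]
grip_width: 0.0159
```

```bash
python3 -m inch '[[8,[-0.2,1.0,0],[0,0,0]],[8,[0,1.0,0],[0,0,0]]]'; python3 -c "
from h import *
delta(.567,-.173,.033)"
```

```text
time: 13.38
position: [0.5693, -0.1725, 0.0321]
tool_rot: [-0.524, -0.477, 0.527, -0.47]
ft_force: [-4.6, -1.0, -0.9]
grip_width: 0.0157
shift [-0.9 -2.3  0.8] turn [ 0.07 -0.24  0.61] pos [ 0.5693 -0.1725  0.0321] F [-4.63 -1.   -0.87] w 15.7 t 13.38
```

```bash
python3 -m inch '[[8,[0,1.4,0],[0,0,0]],[8,[0,1.4,0],[0,0,0]]]'; python3 -c "
from h import *
delta(.567,-.173,.033)"
```

```text
time: 13.62
position: [0.5694, -0.172, 0.0316]
tool_rot: [-0.522, -0.479, 0.528, -0.468]
ft_force: [-6.1, -0.7, 0.5]
grip_width: 0.0158
shift [-1.4 -2.4  1.2] turn [ 0.1  -0.31  0.97] pos [ 0.5694 -0.172   0.0316] F [-6.09 -0.68  0.48] w 15.8 t 13.62
```

```bash
python3 -m inch '[[8,[-0.9,1.5,0],[0,0,0.6]],[8,[-0.6,1.6,0.3],[0,0,0.5]]]'; python3 -c "
from h import *
delta(.567,-.173,.033)"
```

```text
time: 13.88
position: [0.5695, -0.1711, 0.0316]
tool_rot: [0.526, 0.477, -0.524, 0.47]
ft_force: [-5.9, 0.2, -3.1]
grip_width: 0.0157
shift [-1.4 -2.3  2.2] turn [ 0.1  -0.48  0.27] pos [ 0.5695 -0.1711  0.0316] F [-5.85  0.25 -3.11] w 15.7 t 13.88
```

```bash
python3 -m inch '[[8,[-0.6,1.9,0.3],[0,0,0.5]],[8,[-0.6,1.9,0.3],[0,0,0.5]]]'; python3 -c "
from h import *
delta(.567,-.173,.033)"
```

```text
time: 14.12
position: [0.5695, -0.1704, 0.0311]
tool_rot: [0.529, 0.475, -0.521, 0.472]
ft_force: [-6.8, -0.5, -3.2]
grip_width: 0.0159
shift [-1.9 -2.2  2.8] turn [ 0.13 -0.63 -0.25] pos [ 0.5695 -0.1704  0.0311] F [-6.8  -0.46 -3.17] w 15.9 t 14.12
```

```bash
python3 -m inch '[[8,[-1.4,2.2,1.2],[0,-0.4,0.2]],[8,[-1,2.3,0.8],[0,-0.2,0.3]]]'; python3 -c "
from h import *
delta(.567,-.173,.033)"
```

```text
time: 14.38
position: [0.5694, -0.1707, 0.0316]
tool_rot: [0.527, 0.474, -0.523, 0.474]
ft_force: [-6.5, 0.0, -2.9]
grip_width: 0.0157
shift [-1.4 -2.2  2.5] turn [ 0.12 -0.25 -0.18] pos [ 0.5694 -0.1707  0.0316] F [-6.47  0.04 -2.95] w 15.7 t 14.38
```

```bash
python3 -m inch '[[8,[-1,2.6,0.8],[0,-0.2,0.3]],[8,[-1,2.6,0.8],[0,-0.2,0.3]]]'; python3 -c "
from h import *
delta(.567,-.173,.033)"
```

```text
time: 14.62
position: [0.5695, -0.1706, 0.0316]
tool_rot: [0.526, 0.474, -0.524, 0.474]
ft_force: [-6.5, -0.6, -3.4]
grip_width: 0.0159
shift [-1.4 -2.2  2.6] turn [ 0.13 -0.07 -0.12] pos [ 0.5695 -0.1706  0.0316] F [-6.46 -0.63 -3.45] w 15.9 t 14.62
```

```bash
python3 -m inch '[[8,[-1.2,3.3,1],[0,-0.2,0.1]],[8,[-1.2,3.5,1],[0,-0.1,0.1]]]'; python3 -c "
from h import *
delta(.567,-.173,.033)"
```

```text
time: 14.88
position: [0.5696, -0.1705, 0.032]
tool_rot: [-0.523, -0.476, 0.527, -0.471]
ft_force: [-7.4, 0.2, -2.3]
grip_width: 0.0157
shift [-0.9 -2.4  2.7] turn [ 0.15 -0.05  0.54] pos [ 0.5696 -0.1705  0.032 ] F [-7.42  0.19 -2.29] w 15.7 t 14.88
```

```bash
python3 -m inch '[[8,[-1.2,3.9,1],[0,-0.1,0.1]],[8,[-1.2,3.9,1],[0,-0.1,0.1]]]'; python3 -c "
from h import *
delta(.567,-.173,.033)"
```

```text
time: 15.12
position: [0.5698, -0.1705, 0.0325]
tool_rot: [-0.52, -0.481, 0.53, -0.467]
ft_force: [-10.3, 0.7, -0.5]
grip_width: 0.0158
shift [-0.4 -2.5  2.8] turn [ 0.19 -0.13  1.33] pos [ 0.5698 -0.1705  0.0325] F [-10.33   0.71  -0.53] w 15.8 t 15.12
```

```bash
python3 -m inch '[[8,[-0.9,3.7,1],[0,-0.1,0.3]]]'; python3 -c "
from h import *
delta(.567,-.173,.033)"
```

```text
time: 15.25
position: [0.5698, -0.1705, 0.0326]
tool_rot: [-0.519, -0.482, 0.53, -0.466]
ft_force: [-9.0, 1.4, 1.1]
grip_width: 0.0157
shift [-0.4 -2.5  2.8] turn [ 0.2  -0.17  1.5 ] pos [ 0.5698 -0.1705  0.0326] F [-8.97  1.43  1.14] w 15.7 t 15.25
```

```bash
python3 -m inch '[[8,[-0.9,3.7,1],[0,-0.1,0.3]]]'; python3 -c "
from h import *
delta(.567,-.173,.033)"
```

```text
time: 15.38
position: [0.5698, -0.1705, 0.0327]
tool_rot: [-0.519, -0.483, 0.53, -0.466]
ft_force: [-9.6, -0.1, 0.1]
grip_width: 0.0157
shift [-0.3 -2.6  2.8] turn [ 0.21 -0.2   1.67] pos [ 0.5698 -0.1705  0.0327] F [-9.57 -0.15  0.1 ] w 15.7 t 15.38
```

```bash
python3 -m inch '[[8,[-0.9,3.9,1],[0,-0.1,0.4]],[8,[-0.9,3.9,1],[0,-0.1,0.4]]]'; python3 -c "
from h import *
delta(.567,-.173,.033)"
```

```text
time: 15.62
position: [0.5699, -0.1705, 0.0328]
tool_rot: [-0.518, -0.484, 0.531, -0.465]
ft_force: [-9.5, -0.5, -0.2]
grip_width: 0.0157
shift [-0.1 -2.6  2.8] turn [ 0.25 -0.27  1.84] pos [ 0.5699 -0.1705  0.0328] F [-9.51 -0.51 -0.16] w 15.7 t 15.62
```

```bash
python3 -m inch '[[8,[-0.9,3.9,1],[0,-0.1,0.4]],[8,[-0.9,3.9,1],[0,-0.1,0.4]]]'; python3 -c "
from h import *
delta(.567,-.173,.033)"
```

```text
time: 15.88
position: [0.5699, -0.1705, 0.0329]
tool_rot: [-0.518, -0.485, 0.531, -0.464]
ft_force: [-9.8, 0.7, 0.8]
grip_width: 0.0156
shift [-0.  -2.6  2.8] turn [ 0.27 -0.34  2.02] pos [ 0.5699 -0.1705  0.0329] F [-9.79  0.67  0.82] w 15.6 t 15.88
```

```bash
python3 -m inch '[[8,[-0.9,4.0,1],[0,-0.1,0.4]],[8,[-0.9,4.0,1],[0,-0.1,0.4]]]'; python3 -c "
from h import *
delta(.567,-.173,.033)"
```

```text
time: 16.12
position: [0.5699, -0.1705, 0.033]
tool_rot: [-0.517, -0.486, 0.531, -0.463]
ft_force: [-10.1, -0.3, 0.7]
grip_width: 0.0156
shift [ 0.1 -2.7  2.7] turn [ 0.29 -0.41  2.22] pos [ 0.5699 -0.1705  0.033 ] F [-10.11  -0.25   0.68] w 15.6 t 16.12
```

```bash
python3 -m inch '[[8,[-1.5,3.6,1.2],[0,-0.4,0.9]],[8,[-1.3,3.6,1.2],[0,-0.3,0.9]]]'; python3 -c "
from h import *
delta(.567,-.173,.033)"
```

```text
time: 16.38
position: [0.5698, -0.1704, 0.0331]
tool_rot: [-0.519, -0.481, 0.53, -0.468]
ft_force: [-6.0, 0.3, -4.2]
grip_width: 0.0154
shift [ 0.2 -2.5  2.8] turn [ 0.26 -0.04  1.33] pos [ 0.5698 -0.1704  0.0331] F [-6.02  0.28 -4.17] w 15.4 t 16.38
```

```bash
python3 -m inch '[[8,[-1.3,4.0,1.2],[0,-0.3,0.9]],[8,[-1.3,4.0,1.2],[0,-0.3,0.8]]]'; python3 -c "
from h import *
delta(.567,-.173,.033)"
```

```text
time: 16.62
position: [0.5697, -0.17, 0.0324]
tool_rot: [-0.521, -0.476, 0.528, -0.472]
ft_force: [-7.2, 0.3, -4.2]
grip_width: 0.0157
shift [-0.6 -2.4  3.3] turn [0.24 0.19 0.64] pos [ 0.5697 -0.17    0.0324] F [-7.19  0.25 -4.17] w 15.7 t 16.62
```

```bash
python3 -m inch '[[8,[-1.5,4.5,1.2],[0,-0.1,0.4]],[8,[-1.3,4.5,1.2],[0,-0.1,0.4]]]'; python3 -c "
from h import *
delta(.567,-.173,.033)"
```

```text
time: 16.88
position: [0.5698, -0.1696, 0.0323]
tool_rot: [-0.52, -0.479, 0.529, -0.47]
ft_force: [-9.8, -0.7, 0.3]
grip_width: 0.0157
shift [-0.6 -2.5  3.7] turn [0.25 0.02 0.98] pos [ 0.5698 -0.1696  0.0323] F [-9.83 -0.67  0.27] w 15.7 t 16.88
```

```bash
python3 -m inch '[[8,[-1.3,4.5,1.2],[0,-0.1,0.4]],[8,[-1.3,4.5,1.2],[0,-0.1,0.4]]]'; python3 -c "
from h import *
delta(.567,-.173,.033)"
```

```text
time: 17.12
position: [0.5699, -0.1696, 0.0326]
tool_rot: [-0.519, -0.481, 0.529, -0.468]
ft_force: [-9.2, 1.2, -0.7]
grip_width: 0.0158
shift [-0.4 -2.6  3.7] turn [ 0.27 -0.11  1.31] pos [ 0.5699 -0.1696  0.0326] F [-9.17  1.16 -0.69] w 15.8 t 17.12
```

```bash
python3 -m inch '[[8,[-1.4,4.7,1.2],[0,-0.1,0.4]],[8,[-1.4,4.7,1.2],[0,-0.1,0.4]]]'; python3 -c "
from h import *
delta(.567,-.173,.033)"
```

```text
time: 17.38
position: [0.57, -0.1695, 0.0329]
tool_rot: [-0.518, -0.483, 0.53, -0.466]
ft_force: [-9.8, 0.4, -0.5]
grip_width: 0.0159
shift [-0.1 -2.6  3.8] turn [ 0.29 -0.25  1.69] pos [ 0.57   -0.1695  0.0329] F [-9.81  0.37 -0.54] w 15.9 t 17.38
```

```bash
python3 -m inch '[[8,[-1.4,4.7,1.2],[0,-0.1,0.4]],[8,[-1.4,4.7,1.2],[0,-0.1,0.4]]]'; python3 -c "
from h import *
delta(.567,-.173,.033)"
```

```text
time: 17.62
position: [0.5701, -0.1695, 0.0332]
tool_rot: [-0.517, -0.486, 0.531, -0.463]
ft_force: [-10.7, 0.3, -1.7]
grip_width: 0.0157
shift [ 0.2 -2.7  3.8] turn [ 0.31 -0.38  2.08] pos [ 0.5701 -0.1695  0.0332] F [-10.71   0.28  -1.74] w 15.7 t 17.62
```

```bash
python3 -m inch '[[8,[-1.4,4.7,1.2],[0,-0.1,0.4]],[8,[-1.4,4.7,1.2],[0,-0.1,0.4]]]'; python3 -c "
from h import *
delta(.567,-.173,.033)"
```

```text
time: 17.88
position: [0.5702, -0.1695, 0.0335]
tool_rot: [-0.516, -0.488, 0.532, -0.461]
ft_force: [-10.1, 0.9, -1.6]
grip_width: 0.0158
shift [ 0.6 -2.8  3.8] turn [ 0.33 -0.51  2.47] pos [ 0.5702 -0.1695  0.0335] F [-10.14   0.95  -1.6 ] w 15.8 t 17.88
```

About 10 N has been held for roughly 1 s and the row did not creep beyond tool compliance. Now I'll retract straight back.

```bash
python3 -m inch '[[8,[0,-1,0],[0,0,0]],[8,[-0.5,-3,0],[0,0,0.3]],[8,[-0.5,-6,0.5],[0,-0.2,0.6]],[8,[-0.5,-8,1],[0.2,-0.2,0.8]],[8,[-0.5,-8,1],[0,0,0.5]],[8,[0,-8,1],[0,0,0.2]],[8,[0,-8,0],[0,0,0]],[8,[0,-8,0],[0,0,0]],[8,[0,-8,0],[0,0,0]],[8,[0,-4,0],[0,0,0]]]'
python3 - <<'E'
from h import *
delta(.508,.1465,.09)
im=imaging.camera("side")[260:380,250:410];cv2.imwrite("pics/s7.png",cv2.resize(im[:,:,::-1],None,fx=4.5,fy=4.5))
E
```

```text
time: 19.12
position: [0.5127, -0.1693, 0.0376]
tool_rot: [0.529, 0.467, -0.521, 0.48]
ft_force: [-1.0, 0.3, -3.1]
grip_width: 0.0159
shift [ -54.2  -36.3 -313.5] turn [ 0.05  0.2  -1.19] pos [ 0.5127 -0.1693  0.0376] F [-0.95  0.33 -3.09] w 15.9 t 19.12
```

View pics/s7.png

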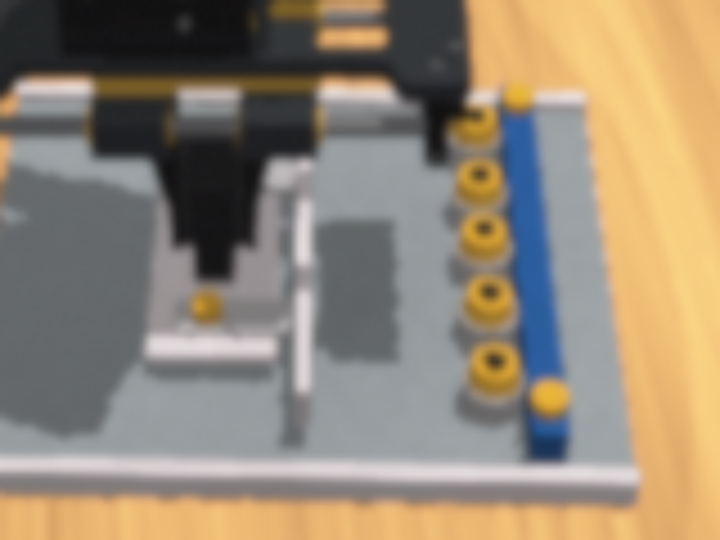

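The five nuts stand in one straight row touching the stop. Its near knob is at the same image position as before (full-image column ~372), so it hasn't shifted visibly. Next I return the straightedge.

```bash
python3 -m inch '[[8,[-12,0,0],[0,0,-0.6]],[8,[-20,0,0],[0,0,-0.5]],[8,[-22,0,0],[0,0,0]],[8,[-6,-5,-20],[0,0,0]],[8,[0,-4,-38],[0,0,0]],[8,[0,-4,-38],[0,0,0]],[8,[0,-4,-38],[0,0,0]],[8,[0,-4,-38],[0,0,0]],[8,[0,-4,-38],[0,0,0]],[8,[0,-4,-38],[0,0,0]],[8,[0,-4,-38],[0,0,0]],[8,[0,-4,-20],[0,0,0]]]'
python3 -c "
from h import *
delta(.508,.1465,.04)"
```

```text
time: 20.68
position: [0.4984, 0.1568, 0.0939]
tool_rot: [-0.523, -0.475, 0.528, -0.471]
ft_force: [-0.2, 0.2, -1.7]
grip_width: 0.0159
shift [53.8 11.1  9.2] turn [-0.05  0.03  0.55] pos [0.4984 0.1568 0.0939] F [-0.23  0.21 -1.71] w 15.9 t 20.68
```

```bash
python3 -m inch '[[8,[10,12,5],[0,0,0.5]],[8,[20,8,3],[0,0,0.1]],[8,[18,1,0],[0,0,0.1]],[8,[6,0,0],[0,0,0]],[8,[0,0,0],[0,0,0]]]'
python3 -c "
from h import *
delta(.518,.148,.0225)"
```

```text
time: 21.3
position: [0.5154, 0.1488, 0.0353]
tool_rot: [-0.524, -0.474, 0.525, -0.474]
ft_force: [0.4, 0.2, -2.0]
grip_width: 0.0158
shift [12.8  2.7  0.5] turn [0.21 0.08 0.07] pos [0.5154 0.1488 0.0353] F [ 0.4   0.16 -2.01] w 15.8 t 21.3
```

```bash
python3 -m inch '[[8,[5,0,0],[0,0,0.1]],[8,[4,0,0],[0,0,0.1]],[8,[2,0,0],[0,0,0]],[8,[1,0,0],[0,0,0]]]'
python3 -c "
from h import *
delta(.518,.148,.0225)"
```

```text
time: 21.8
position: [0.5163, 0.1486, 0.0238]
tool_rot: [0.526, 0.472, -0.524, 0.476]
ft_force: [0.9, 0.1, -1.2]
grip_width: 0.0155
shift [1.4 1.8 0.4] turn [ 0.18  0.05 -0.3 ] pos [0.5163 0.1486 0.0238] F [ 0.85  0.05 -1.16] w 15.5 t 21.8
```

```bash
python3 -m inch '[[8,[0.8,0,0],[0,0,-0.2]],[8,[0.8,0,0],[0,0,0]],[8,[0.8,0,0],[0,0,0]]]'
python3 -c "
from h import *
delta(.518,.148,.0225)"
```

```text
time: 22.18
position: [0.5165, 0.1485, 0.0228]
tool_rot: [0.525, 0.473, -0.524, 0.475]
ft_force: [-1.3, -2.1, 7.3]
grip_width: 0.0159
shift [0.3 1.5 0.4] turn [ 0.18  0.04 -0.12] pos [0.5165 0.1485 0.0228] F [-1.29 -2.07  7.34] w 15.9 t 22.18
```

```bash
python3 -m inch '[[18,[-0.3,0,0],[0,0,0]],[28,[0,0,0],[0,0,0]],[28,[0,0,0],[0,0,0]],[28,[-4,0,0],[0,0,0]],[28,[-12,0,0],[0,0,0]],[28,[-25,0,0],[0,0,0]],[28,[-40,0,0],[0,0,0]],[28,[-50,0,0],[0,0,0]],[28,[-50,0,0],[0,0,0]],[28,[0,0,0],[0,0,0]]]' 10
python3 -c "
from h import *
delta(.35,-.35,.22)"
```

```text
time: 23.42
position: [0.5171, 0.1489, 0.2138]
tool_rot: [0.527, 0.472, -0.523, 0.476]
ft_force: [-0.3, -0.3, 0.3]
grip_width: 0.0279
shift [  -7.1 -115.6  513.3] turn [ 0.18 -0.02 -0.42] pos [0.5171 0.1489 0.2138] F [-0.33 -0.32  0.34] w 27.9 t 23.43
```

Next I move the arm out of the top camera's view, along the start route, and check.

```bash
python3 -m inch '[[28,[-2,-12,40],[0,0,0]],[28,[-2,-14,57],[0,0,0]],[28,[-2,-14,57],[0,0,0]],[28,[0,-14,57],[0,0,0]],[28,[0,-14,57],[0,0,0]],[28,[0,-14,57],[0,0,0]],[28,[0,-14,57],[0,0,0]],[28,[0,-14,57],[0,0,0]],[28,[0,-14,57],[0,0,0]],[28,[0,-14,57],[0,0,0]],[28,[0,-14,50],[0,0,0]],[28,[0,0,0],[0,0,0]]]'
python3 - <<'E'
from h import *
np.set_printoptions(precision=4,suppress=True)
for c in("top","side"):
    im=imaging.camera(c);cv2.imwrite(f"pics/{c}9.png",im[:,:,::-1])
def face(f):
    im=cv2.imread(f);hsv=cv2.cvtColor(im,cv2.COLOR_BGR2HSV)
    m=(abs(hsv[...,0].astype(int)-110)<14)&(hsv[...,1]>150);m[:190]=0;m[230:]=0;m[:,:340]=0;m[:,460:]=0
    ys,xs=np.nonzero(m);return len(xs),xs.mean(),ys.mean(),np.mean([ys[xs==c].min() for c in range(370,432)])
print(face("pics/top0.png"),face("pics/top9.png"))
for n,z in(("nut1",.01),("straightedge",.003),("stop",.01),("injector",0),("jar",0),("screwdriver",0)):
  for c in("top","side"):
    for r in imaging.tip_of(c,n)[:5]: print(n,c,round(r["confidence"],2),np.round(r["pixel"],1),world(c,r["pixel"],z)[:2])
a=cv2.imread("pics/top9.png")[180:325,180:460];b=cv2.imread("pics/side9.png")[160:380,220:440]
cv2.imwrite("pics/z9.png",cv2.hconcat([cv2.resize(a,(500,360)),cv2.resize(b,(300,360))]))
E
```

```text
time: 24.92
position: [0.2954, -0.4505, 0.2141]
tool_rot: [0.527, 0.475, -0.521, 0.475]
ft_force: [0.9, 0.5, 0.0]
grip_width: 0.0279
(518, np.float64(398.7837837837838), np.float64(208.98648648648648), np.float64(206.0483870967742)) (508, np.float64(398.4783464566929), np.float64(209.03937007874015), np.float64(206.03225806451613))
nut1 top 0.64 [412.7 221. ] [ 0.6135 -0.2122]
nut1 top 0.64 [384.9 217.4] [ 0.6212 -0.151 ]
nut1 top 0.64 [370.2 215.7] [ 0.6249 -0.1187]
nut1 top 0.53 [396.9 219. ] [ 0.6178 -0.1774]
nut1 top 0.41 [420.9 220. ] [ 0.6159 -0.2304]
nut1 side 0.61 [353.  317.2] [ 0.6133 -0.1691]
nut1 side 0.6 [356.8 293. ] [ 0.6305 -0.108 ]
nut1 side 0.49 [364.3 322.5] [ 0.6317 -0.1834]
nut1 side 0.46 [362.3 347.4] [ 0.6183 -0.2386]
nut1 side 0.45 [353.5 309.8] [ 0.6172 -0.151 ]
straightedge top 0.88 [249.6 265.3] [0.5147 0.1436]
straightedge top 0.86 [232.6 359.4] [0.3161 0.1737]
straightedge top 0.74 [158.8 339.4] [0.357  0.3294]
straightedge side 0.84 [225.2 185.6] [0.3539 0.3191]
straightedge side 0.8 [291.9 220.2] [0.5192 0.1513]
straightedge side 0.74 [362.9 346.2] [ 0.6213 -0.2306]
straightedge side 0.71 [203.3 218. ] [0.3107 0.1763]
stop top 0.88 [396.4 214.4] [ 0.6282 -0.1766]
stop side 0.87 [363.3 321.2] [ 0.6304 -0.1802]
injector top 0.8 [324.9 145.3] [ 0.791  -0.0193]
injector side 0.62 [427.1 261.2] [ 0.798  -0.0155]
jar top 0.6 [133.7 280.4] [0.4813 0.3911]
jar side 0.59 [272.6 171.8] [0.4789 0.3871]
screwdriver side 0.82 [304.  436.7] [ 0.5073 -0.3844]
screwdriver side 0.67 [364.7 322.6] [ 0.6347 -0.1749]
```

View pics/z9.png

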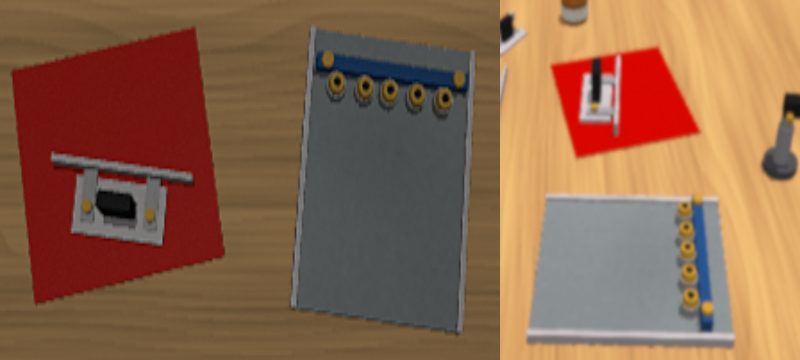

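The final view shows five nuts in a straight row along the stop (crop (337,85) to (444,100)) and the straightedge upright, wholly on the mat. The stop's edge row is unchanged (206.05 before, 206.03 now).

```bash
python3 -c "
from rig import robot
print(robot.hand_in())"
```

```text
the job is handed in; nothing more can be done
None
```

I swept all five nuts into one straight row against the blue stop and set the straightedge back upright on the red mat. I then handed the job in after about 25 s of the 69 s allowed; no verdict was reported.

- **Press:** I pressed the row twice with the foot about 2–3 mm above the plate, at 9–10.7 N by the wrist. The two presses held for about 0.9 s and 1 s. I did the second because a vertical force in the first made me suspect the plate was taking some of the load. It looked like friction between the blade and the nuts instead.
- **Tool tilt:** the blade tipped down by up to about 2.5° while pressing. I levelled it again before lifting the tool away.
- **Stop:** its far edge sits at the same image row as before (206.05 then, 206.03 now). One pixel is about 2 mm, so this check would only show a shift of about half a millimetre or more.
- **Nuts:** both views show the row straight and along the stop. Some of the network's side-view nut positions were scattered, partly confused with the stop; the top view was consistent.
- **Straightedge:** it stands wholly on the mat, about 8 mm ahead of where it started.
- **Bystanders:** the jar and injector are where they were to within the few millimetres the measurement allows. The screwdriver's side-view reading is unchanged; the network did not find it in the last top picture.

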